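# Pack the lenses into the kit case

## Robot

A 6-joint arm with a two-finger parallel gripper is mounted at the origin on the work surface. World frame = base frame: x ahead of the robot, y to its left, z up, the work surface at z = 0. Lengths are in mm, angles in rad, forces in N, time in s.
With the tool pointing down it reaches from about 400 to 925 mm from the base axis. Payload 12.5 kg.
Tool frame: the origin (TCP) lies at the very end of the fingers, on their centre line; the grasp point (between the pads) lies 19 mm behind it; z points along the fingers, y is the line along which they close (so a half turn about z gives the same grasp; the last joint's range is limited). The gripper opens to 95 mm and grips with 3 to 60 N. Pads are 20 mm wide; open, the fingers measure 119 mm over their backs; the gripper's body (75 mm by 180 mm) begins 59 mm behind the grasp point.
Start: joints at [-1.231, 0.491, 1.559, -0, 1.092, -0.106], TCP at [269.512, -563.924, 214.661] pointing down, gripper open.
Joint ranges: [-3.1, 3.1], [-0.84, 2.19], [0.05, 2.79], [-1.13, 4.28], [0.06, 2.93], [-2.69, 2.69]. Speed limits (rad/s): [2.22, 2.22, 2.79, 3.14, 3.14, 3.14].

## Interface

Orientations are given as [roll, pitch, yaw] about the fixed x, y, z axes, in that order (R = Rz(yaw) Ry(pitch) Rx(roll)).
In Python, from cell import state, imaging, env, spot_in, mark_of gives the robot as it stands. The module is installed in compiled form; this text tells all that it offers.
- The arm moves only by the tool step_arm, never from a script. Its argument "increments" is a list of rows, each an object with "slide": the shift along the tool's x, y, z in m, a list of three; "roll": the turn about the tool's z in rad. A call has 1 to 5 rows; each row is the pose to reach, as a shift and turn from the pose commanded when the call began, along the tool's axes at that moment; what a row does not reach only later rows make up. A row lasts 1/8 s, in which the tool goes at most 62.5 mm and 10.7 degrees, less where a joint would pass 70% of its speed; a pose out of reach is approached as far as the arm can. A call with a gripper value outside its range is refused whole. "fingers" is the opening, from 0 (shut) to 1 (fully open), set as the call begins (left out, the last holds). The fingers move at their own pace and stop on an object; the grip force is fixed at half the most. Time passes only in rows, so rows that repeat a pose let the fingers close. It gives the time, the measured TCP pose, the force, the opening and the grip force at its end, in the units of the state.
- state(): the state, without advancing time (a new reading comes with each control period).
- imaging.read_camera(name): name is "scene" or "top"; returns a dict with "color" (400x640x3 uint8, red, green, blue), "z_map" (400x640 float32, mm along the optical axis (not along the pixel's ray), 0 where there is no reading), "intrinsics" (3x3 intrinsics, pixels), "distortion" ([k1, k2, p1, p2, k3] as OpenCV has them; the pictures are not rectified), "camera_from_world" (4x4, takes a point from world to camera coordinates). Camera axes: x right, y up, looking along -z (the intrinsics and any distortion apply to the point x, -y, -z); pixel columns grow to the right and rows downward; lengths in mm; the calibration is good to about 2 mm. A picture is of the moment at which its call begins.
- env.job_done(): hands the job in; it is judged then, once.
Trained networks look in the newest picture that a camera, given by its name, has taken for a name from the list of things; names that differ only in an ending like _2 or _b are one class to them, and where a whole thing is asked for, a point or a joint stands for the part that bears it (a point fixed in the world has none). Each returns a list of dicts, best first, with "confidence" (0 to 1); they miss things now and then, are a little off and sometimes report something else, mostly with a low value. They report only what shows in the picture. A call takes as long as a camera call. They do not tell look-alikes from the thing itself.
- spot_in(camera, target): "bbox" ([left, top, right, bottom] in pixels, round what is visible of it).
- mark_of(camera, target): "uv" ([column, row] in pixels: a listed point, or the origin of a listed thing).
The state is a dict: "t": time; "joints": joint angles; "qvel": joint speeds; "tau": joint torques, N m; "eef_pos": TCP position; "tcp_rot": TCP orientation; "ft_force": force on the tool from outside, world axes, zero at the start; "moment": the same for the moment, N m; "opening": opening from 0.0 (shut) to 1.0 (fully open); "grip_force": force on a finger pad.
Only numpy, scipy, OpenCV 4.12 (cv2) and the standard library are available. Lean on these libraries where they do the work, as an engineer would, in place of code of your own. Each camera call takes 0.05 s, during which the arm holds its last target. There are 200 camera calls.

## Task

Pack up after the shoot: set the three camera lenses (the ones with glass on top) upright into the foam of the kit case, each fully down in the round cut-out that matches its diameter, so the widest lens is in the widest cut-out and the slimmest in the smallest. Lower them gently rather than dropping them, and leave the drinking cup, the empty lens hood and the roll of tape standing where they are.

Things in the scene. Friction and masses are not known exactly. Their poses are not given: they have to be found in the camera images.
- lens_wide: The widest and shortest camera lens: a solid black cylinder, 64 mm in diameter (steel mount at its foot 10 % narrower, 6 mm high), 50 mm tall, standing upright with closed violet glass on top. Loose, 0.1 to 0.5 kg. Origin: centre of its underside; z up along its axis.
- lens_mid: The middle camera lens: a solid black cylinder, 50 mm in diameter (steel mount at its foot 10 % narrower, 6 mm high), 60 mm tall, standing upright with closed violet glass on top. Loose, 0.1 to 0.5 kg. Origin: centre of its underside; z up along its axis.
- lens_slim: The slimmest and tallest camera lens: a solid black cylinder, 36 mm in diameter (steel mount at its foot 10 % narrower, 6 mm high), 70 mm tall, standing upright with closed violet glass on top. Loose, 0.1 to 0.5 kg. Origin: centre of its underside; z up along its axis.
- insert_wide: Light grey foam insert, 100 x 100 x 26 mm, with the widest round cut-out: 79 mm in diameter, 20 mm deep, central; for the 64 mm lens. Three inserts lie in any order in a row along their y, 100 mm apart, in a fixed black case (114 x 314 x 30 mm, rim level with the foam). Origin: centre of its underside, 4 mm above the table; cut-out floor 6 mm, foam top 26 mm above the origin.
- insert_mid: Light grey foam insert, 100 x 100 x 26 mm, with the middle round cut-out: 64 mm in diameter, 20 mm deep, central; for the 50 mm lens. Three inserts lie in any order in a row along their y, 100 mm apart, in a fixed black case (114 x 314 x 30 mm, rim level with the foam). Origin: centre of its underside, 4 mm above the table; cut-out floor 6 mm, foam top 26 mm above the origin.
- insert_slim: Light grey foam insert, 100 x 100 x 26 mm, with the smallest round cut-out: 50 mm in diameter, 20 mm deep, central; for the 36 mm lens. Three inserts lie in any order in a row along their y, 100 mm apart, in a fixed black case (114 x 314 x 30 mm, rim level with the foam). Origin: centre of its underside, 4 mm above the table; cut-out floor 6 mm, foam top 26 mm above the origin.
- cup: Look-alike, not a lens: black drinking cup, open at the top, 64 mm across the rim (58 mm at the foot), 62 mm tall, upright. Loose. Origin: centre of its underside.
- hood: Look-alike, not a lens: empty black lens hood, a thin tube open right through, 62 mm outside, 54 mm inside, 44 mm tall, upright. Loose. Origin: centre of its underside.
- tape: Look-alike, not a lens: thick roll of black tape with an open 40 mm hole through it, 68 mm outside, 48 mm tall, lying flat. Loose. Origin: centre of its underside.
Not all that is in view belongs to the job. What is shaped like the insert_slim but pink is not meant.

How it is judged (in metres and radians):
At the end, for the whole second after the job is handed in: Each lens stands upright (within 0.12 rad) in the cut-out of its own size, its axis within 12 mm of the cut-out's centre and its foot within 4 mm of the cut-out's floor, released and at rest; the cup, the hood and the tape are within 20 mm of where they started (horizontal distance between lens_wide and insert_wide below 0.012 m and z of lens_wide in the frame of insert_wide below 0.01 m and angle between each of lens_wide, lens_mid, lens_slim's own z axis and vertical below 0.12 rad and linear speed of each of lens_wide, lens_mid, lens_slim below 0.02 m/s and angular speed of each of lens_wide, lens_mid, lens_slim below 0.2 rad/s and contact force between the fingers and lens_wide below 0.1 N and horizontal distance between lens_mid and insert_mid below 0.012 m and z of lens_mid in the frame of insert_mid below 0.01 m and contact force between the fingers and lens_mid below 0.1 N and horizontal distance between lens_slim and insert_slim below 0.012 m and z of lens_slim in the frame of insert_slim below 0.01 m and contact force between the fingers and lens_slim below 0.1 N and distance of each of cup, hood, tape from where it was at the start of the episode below 0.02 m); the robot touches nothing.
It fails at once if a lens is dropped: it falls free of the fingers faster than 0.7 m/s, a drop of about 25 mm ((linear speed of lens_wide above 0.7 m/s and contact force between the fingers and lens_wide below 0.1 N) or (linear speed of lens_mid above 0.7 m/s and contact force between the fingers and lens_mid below 0.1 N) or (linear speed of lens_slim above 0.7 m/s and contact force between the fingers and lens_slim below 0.1 N)).
It fails at once if the cup, the hood or the tape is moved by more than 20 mm (distance of any of cup, hood, tape from where it was at the start of the episode above 0.02 m).
It also fails if it takes over 80 s, if anything falls off the work surface, if the arm or the gripper's body presses on something with over 40 N, if the wrist force passes 120 N, or if a joint passes its speed limit or range.

## Working session

There is one attempt and no reset: what is moved stays moved. The work goes in short steps, Python scripts to look and compute and a tool call to move; the robot and the scene stay as the last step left them, time stands still between calls to the robot, and variables do not carry over. Pictures are saved under pics/ and viewed, at most 14 in all, crops included, and the job is handed in when it is done.

Besides the shell and the picture viewer there is one more tool, called after "Request:" by a JSON object that holds its "method" and its "body". step_arm: Moves the arm, as the interface text tells. Its arguments: {"type":"object","properties":{"increments":{"type":"array"},"fingers":{"type":"number"}},"required":["increments"]}

```bash
mkdir -p pics; python3 - <<'E'
from cell import state, imaging
import cv2,numpy as np
s=state(); print({k:np.round(s[k],3).tolist() for k in s})
for n in("scene","top"):
    r=imaging.read_camera(n); cv2.imwrite(f"pics/{n}0.png",r["color"][:,:,::-1]); np.savez(f"{n}0.npz",**r)
    print(n,r["intrinsics"],r["distortion"],np.round(r["camera_from_world"],4))
E
```

```text
{'t': 0.0, 'joints': [-1.231, 0.492, 1.559, 0.0, 1.092, -0.106], 'qvel': [0.001, -0.001, 0.001, -0.001, 0.001, -0.0], 'tau': [-0.0, -61.264, -25.818, 0.069, 0.048, -0.0], 'eef_pos': [269.419, -563.68, 214.071], 'tcp_rot': [-3.141, -0.0, 0.446], 'ft_force': [0.682, 0.012, 0.733], 'moment': [-0.024, -0.018, -0.04], 'grip_force': 0.0, 'opening': 1.001}
scene [[364.38365795   0.         319.34103778]
 [  0.         364.38365795 203.64222177]
 [  0.           0.           1.        ]] [0.01135863 0.         0.         0.         0.        ] [[-6.5000000e-01  7.5990000e-01  6.2000000e-03  3.5071640e+02]
 [-6.3510000e-01 -5.4770000e-01  5.4460000e-01  3.2475920e+02]
 [ 4.1720000e-01  3.5010000e-01  8.3870000e-01 -1.1462815e+03]
 [ 0.0000000e+00  0.0000000e+00  0.0000000e+00  1.0000000e+00]]
top [[385.43012368   0.         313.01748159]
 [  0.         385.43012368 198.04350395]
 [  0.           0.           1.        ]] [-0.0544715  0.         0.         0.         0.       ] [[-7.900000e-03 -9.999000e-01  9.600000e-03 -1.116920e+01]
 [ 9.949000e-01 -6.900000e-03  1.010000e-01 -5.488665e+02]
 [-1.009000e-01  1.030000e-02  9.948000e-01 -8.624654e+02]
 [ 0.000000e+00  0.000000e+00  0.000000e+00  1.000000e+00]]
```

View pics/scene0.png

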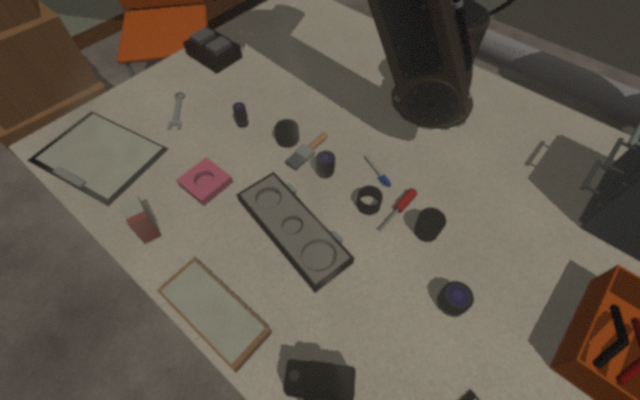

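View pics/top0.png

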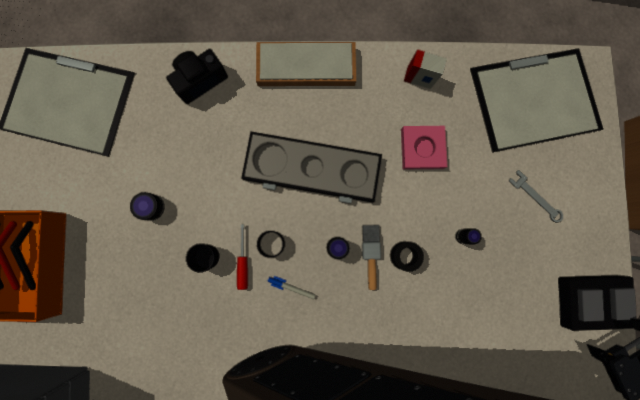

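The top view shows violet glass at (147,207) for the wide lens, (338,248) for mid and (470,237) for slim. Look-alikes with open tops are the cup (202,258), hood (271,244) and tape (407,257). The case cut-outs are wide (269,159), slim (313,167) and mid (355,174), and the pink block at (425,147) is not meant. I'll measure from both views and check with one enlarged crop.

```bash
cat > h.py <<'E'
import numpy as np,cv2
def load(n): return dict(np.load(n+".npz"))
def cloud(r):
    v,u=np.mgrid[0:400,0:640]; uv=np.stack([u,v],-1).reshape(-1,1,2).astype(np.float64)
    n=cv2.undistortPoints(uv,r["intrinsics"],r["distortion"]).reshape(400,640,2)
    z=r["z_map"].astype(float); c=np.stack([n[...,0]*z,-n[...,1]*z,-z],-1)
    T=np.linalg.inv(r["camera_from_world"]); w=c@T[:3,:3].T+T[:3,3]; w[z==0]=np.nan; return w
def ray(r,uv):
    n=cv2.undistortPoints(np.array(uv,float).reshape(1,1,2),r["intrinsics"],r["distortion"]).ravel()
    T=np.linalg.inv(r["camera_from_world"]); d=T[:3,:3]@np.array([n[0],-n[1],-1]); return T[:3,3],d/np.linalg.norm(d)
def tri(rays):
    A=sum(np.eye(3)-np.outer(d,d) for o,d in rays); b=sum((np.eye(3)-np.outer(d,d))@o for o,d in rays)
    p=np.linalg.solve(A,b); return p,[np.linalg.norm(np.cross(p-o,d)) for o,d in rays]
def proj(r,p):
    q=np.atleast_2d(p)@r["camera_from_world"][:3,:3].T+r["camera_from_world"][:3,3]
    q=q*[1,-1,-1]; return cv2.projectPoints(q,np.zeros(3),np.zeros(3),r["intrinsics"],r["distortion"])[0].reshape(-1,2)
def violet(r,uv,R=25):
    c=r["color"].astype(int); m=(c[...,2]-c[...,1]>18); u,v=uv; k=np.zeros_like(m); k[max(0,v-R):v+R,max(0,u-R):u+R]=1
    n,l,s,ce=cv2.connectedComponentsWithStats((m&k).astype(np.uint8)); i=1+np.argmax(s[1:,4]); return ce[i],s[i]
E
cat > m.py <<'E'
from h import *
t,s=load("top0"),load("scene0"); ct,cs=cloud(t),cloud(s)
for n,a,b,R in(("wide",(147,207),(457,296),22),("mid",(338,248),(326,160),16),("slim",(470,237),(239,108),16)):
    (p,sa),(q,sb)=violet(t,a,R),violet(s,b,R); P,e=tri([ray(t,p),ray(s,q)])
    print(n,p.round(1),sa[2:],q.round(1),sb[2:],"tri",P.round(1),"res",np.round(e,1))
    for r,c,x in((t,ct,a),(s,cs,b)):
        w=c[x[1]-R:x[1]+R,x[0]-R:x[0]+R].reshape(-1,3); w=w[w[:,2]>20]; zt=np.percentile(w[:,2],90); tp=w[w[:,2]>zt-5]
        print("  cloud top z",zt.round(1),"ctr",((tp.max(0)+tp.min(0))/2).round(1),"size",np.ptp(tp,0).round(1),len(tp))
tb=ct[280:330,420:560,2]; print("table z",np.nanmedian(tb),np.nanstd(tb), "scene table",np.nanmedian(cs[270:300,380:420,2]))
# cut-outs: region of foam, floor pixels
for n,a in(("wide",(269,159)),("slim",(313,167)),("mid",(355,174))):
    w=ct[a[1]-25:a[1]+25,a[0]-25:a[0]+25]; d=w[20:30,20:30,2]; print(n,"floor z",np.nanmedian(d).round(1),"pos",ct[a[1],a[0]].round(1))
m=(ct[...,2]>24)&(ct[...,2]<37); m[:, :235]=0; m[:,390:]=0; m[:125]=0; m[210:]=0
P=ct[m]; rect=cv2.minAreaRect(P[:,:2].astype(np.float32)); print("case",rect,"z",np.median(P[:,2]),len(P))
c=cv2.resize(t["color"][120:280,120:500],None,fx=2.1,fy=2.1,interpolation=cv2.INTER_CUBIC); c=np.clip(c*1.8,0,255).astype(np.uint8)
cv2.imwrite("pics/crop0.png",c[:,:,::-1])
E
python3 m.py
```

```text
wide [142.8 205.4] [ 20  20 318] [458.2 294.8] [ 14  14 107] tri [532.2 369.5  51.6] res [0. 0.]
  cloud top z 53.3 ctr [532.3 368.7  52.6] size [61.5 63.1  8.3] 584
  cloud top z 53.6 ctr [533.2 368.1  52.2] size [63.9 62.7  7.2] 731
mid [338.  247.7] [ 17  16 208] [325.9 156.6] [ 9  7 37] tri [435.1 -68.3  64.1] res [0.5 0.5]
  cloud top z 63.3 ctr [435.7 -68.9  62. ] size [46.  44.5  7.3] 355
  cloud top z 63.5 ctr [436.  -68.4  62.2] size [50.6 49.1  7.1] 238
slim [473.8 235.8] [ 11  12 104] [238.4 105.6] [ 5  4 14] tri [ 458.3 -368.7   72. ] res [0.3 0.3]
  cloud top z 72.7 ctr [ 457.8 -368.2   71.6] size [35.4 35.7  7.8] 204
  cloud top z 73.1 ctr [ 458.5 -367.1   72.3] size [34.3 36.3  7.4] 97
table z 0.5590926117556023 1.642128065935886 scene table 1.5858821605118578
wide floor z 10.9 pos [644.7  88.6  10.5]
slim floor z 10.9 pos [624.4 -15.9  11.7]
mid floor z 10.6 pos [ 606.5 -115.    14.8]
case ((617.65380859375, -11.261459350585938), (313.42236328125, 126.83839416503906), 79.64237213134766) z 30.742173475691345 4860
```

View pics/crop0.png

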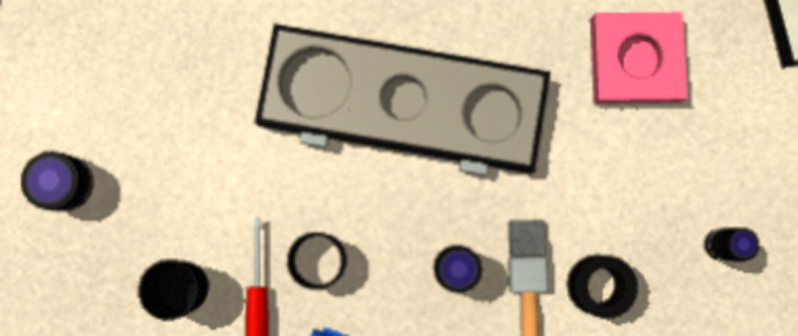

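Triangulation and depth agree: lens tops measure 52, 63 and 72 mm against 50, 60 and 70 in the text. The crop confirms violet glass on the three lenses, while the cup, hood and tape are open. Next I'll fit the cut-out centres and write a helper that turns targets into slides.

```bash
cat > holes.py <<'E'
from h import *
from scipy.optimize import least_squares
def holes(name):
    r=load(name); c=cloud(r); out={}
    m=((c[...,2]>24)&(c[...,2]<38)).astype(np.uint8)
    cs,hi=cv2.findContours(m,cv2.RETR_CCOMP,cv2.CHAIN_APPROX_NONE)
    for k,q in enumerate(cs):
        if hi[0][k][3]<0 or len(q)<20: continue
        P=[]
        for u,v in q.reshape(-1,2):
            o,d=ray(r,(u,v)); P.append((o+d*(30-o[2])/d[2])[:2])
        P=np.array(P); f=least_squares(lambda x:np.hypot(*(P-x[:2]).T)-x[2],[*P.mean(0),30],loss="soft_l1")
        x=f.x
        if 560<x[0]<690 and -170<x[1]<150 and 15<x[2]<50: print(name,"c",x[:2].round(1),"dia",(2*x[2]).round(1),"rms",np.sqrt(np.mean(f.fun**2)).round(2))
if __name__=="__main__":
    holes("top0"); holes("scene0")
E
python3 holes.py
cat > go.py <<'E'
import sys,numpy as np
from cell import state
s=state(); p=np.array(s["eef_pos"]); y=s["tcp_rot"][2]
x,yy,z=map(float,sys.argv[1:4]); ty=float(sys.argv[4]) if len(sys.argv)>4 else 1.386
d=np.array([x,yy,z])-p; c,sn=np.cos(y),np.sin(y)
print("t",round(s["t"],2),"pos",p.round(1),"rot",np.round(s["tcp_rot"],3),"slide",np.round([(c*d[0]+sn*d[1])/1e3,(sn*d[0]-c*d[1])/1e3,-d[2]/1e3],4),"roll",round(y-ty,3),"rows>=",np.linalg.norm(d)/62.5)
E
python3 go.py 458 -368 130
```

```text
top0 c [ 604.8 -110. ] dia 64.3 rms 0.91
top0 c [622.4 -13.7] dia 51.2 rms 0.64
top0 c [640.6  84.4] dia 80.1 rms 0.76
scene0 c [643.7  86.3] dia 78.9 rms 0.76
scene0 c [625.8 -11.5] dia 49.8 rms 0.9
scene0 c [ 607.6 -109.7] dia 63.6 rms 1.01
t 0.1 pos [ 269.5 -563.7  214.1] rot [-3.141 -0.     0.446] slide [ 0.2545 -0.0953  0.0841] roll -0.94 rows>= 4.551676380714503
```

Diameters of 80, 64 and 51 mm match the text. Averaged centres are wide (642,85), slim (624,-12.5) and mid (606,-110). Moving above the slim lens.

Request:
{"method": "step_arm", "body": {"increments": [{"slide": [0.05,-0.019,0.016],"roll": -0.18},{"slide": [0.1,-0.038,0.032],"roll": -0.36},{"slide": [0.15,-0.057,0.048],"roll": -0.54},{"slide": [0.2,-0.076,0.064],"roll": -0.72},{"slide": [0.2545,-0.095,0.084],"roll": -0.9}], "fingers": 1}}

```text
t: 0.72
eef_pos: [459.1, -367.3, 130.2]
tcp_rot: [3.141, 0.0, 1.351]
ft_force: [-0.0, -0.1, 0.1]
opening: 0.997
grip_force: 0.0
```

Request:
{"method": "step_arm", "body": {"increments": [{"slide": [0,0,0],"roll": -0.04},{"slide": [0,0,0],"roll": -0.04}], "fingers": 0.8}}

```text
t: 0.98
eef_pos: [458.4, -367.9, 130.2]
tcp_rot: [-3.141, -0.0, 1.387]
ft_force: [-1.0, 0.0, 0.4]
opening: 0.847
grip_force: 0.0
```

```bash
python3 go.py 458.2 -368 38
```

```text
t 0.97 pos [ 458.4 -367.9  130.2] rot [-3.141 -0.     1.387] slide [-0.0001 -0.0002  0.0922] roll 0.001 rows>= 1.475980462256484
```

Request:
{"method": "step_arm", "body": {"increments": [{"slide": [0,0,0.03],"roll": 0},{"slide": [0,0,0.06],"roll": 0},{"slide": [0,0,0.08],"roll": 0},{"slide": [0,0,0.094],"roll": 0},{"slide": [0,0,0.094],"roll": 0}]}}

```text
t: 1.6
eef_pos: [457.7, -368.7, 36.1]
tcp_rot: [-3.141, -0.001, 1.385]
ft_force: [-0.9, -0.2, 1.3]
opening: 0.803
grip_force: 0.0
```

Request:
{"method": "step_arm", "body": {"increments": [{"slide": [0,0,0],"roll": 0},{"slide": [0,0,0],"roll": 0},{"slide": [0,0,0],"roll": 0},{"slide": [0,0,0],"roll": 0},{"slide": [0,0,0],"roll": 0}], "fingers": 0}}

```text
t: 2.22
eef_pos: [458.3, -368.5, 36.8]
tcp_rot: [3.141, 0.0, 1.386]
ft_force: [-0.6, 0.8, 1.9]
opening: 0.377
grip_force: 30.0
```

Gripped at a 36 mm opening. Lifting.

Request:
{"method": "step_arm", "body": {"increments": [{"slide": [0,0,-0.015],"roll": 0},{"slide": [0,0,-0.035],"roll": 0},{"slide": [0,0,-0.06],"roll": 0},{"slide": [0,0,-0.085],"roll": 0},{"slide": [0,0,-0.1],"roll": 0}]}}

```text
t: 2.85
eef_pos: [458.3, -368.6, 138.5]
tcp_rot: [3.14, 0.001, 1.386]
ft_force: [-0.4, -0.2, -1.5]
opening: 0.375
grip_force: 30.0
```

```bash
python3 go.py 624 -12.5 137
```

```text
t 2.85 pos [ 458.3 -368.6  138.5] rot [3.140e+00 1.000e-03 1.386e+00] slide [0.3805 0.0974 0.0015] roll -0.0 rows>= 6.284097649892161
```

Request:
{"method": "step_arm", "body": {"increments": [{"slide": [0.025,0.006,0],"roll": 0},{"slide": [0.065,0.017,0],"roll": 0},{"slide": [0.11,0.028,0],"roll": 0},{"slide": [0.155,0.04,0],"roll": 0},{"slide": [0.2,0.051,0],"roll": 0}]}}

```text
t: 3.48
eef_pos: [545.5, -179.8, 136.8]
tcp_rot: [-3.141, 0.0, 1.386]
ft_force: [0.9, -0.2, -1.8]
opening: 0.372
grip_force: 30.0
```

Request:
{"method": "step_arm", "body": {"increments": [{"slide": [0.045,0.0115,0],"roll": 0},{"slide": [0.09,0.023,0],"roll": 0},{"slide": [0.135,0.0345,0],"roll": 0},{"slide": [0.165,0.042,0],"roll": 0},{"slide": [0.1805,0.0464,0],"roll": 0}]}}

```text
t: 4.1
eef_pos: [624.1, -11.0, 136.6]
tcp_rot: [-3.141, 0.0, 1.387]
ft_force: [-0.4, 0.3, -2.0]
opening: 0.375
grip_force: 30.0
```

Request:
{"method": "step_arm", "body": {"increments": [{"slide": [0,0,0.02],"roll": 0},{"slide": [0,0,0.04],"roll": 0},{"slide": [0,0,0.05],"roll": 0},{"slide": [0,0,0.05],"roll": 0}]}}

```text
t: 4.6
eef_pos: [623.7, -12.8, 86.2]
tcp_rot: [-3.14, 0.0, 1.385]
ft_force: [-0.0, -0.1, -1.8]
opening: 0.375
grip_force: 30.0
```

```bash
python3 go.py 624 -12.5 47; python3 - <<'E'
from cell import imaging
import cv2,numpy as np
r=imaging.read_camera("scene"); np.savez("scene1.npz",**r)
cv2.imwrite("pics/s1.png",cv2.resize(np.clip(r["color"][130:310,220:420]*1.7,0,255).astype(np.uint8),None,fx=3,fy=3)[:,:,::-1])
E
```

```text
t 4.6 pos [623.7 -12.8  86.2] rot [-3.14   0.     1.385] slide [0.0004 0.0003 0.0392] roll -0.001 rows>= 0.6278764371265475
```

View pics/s1.png

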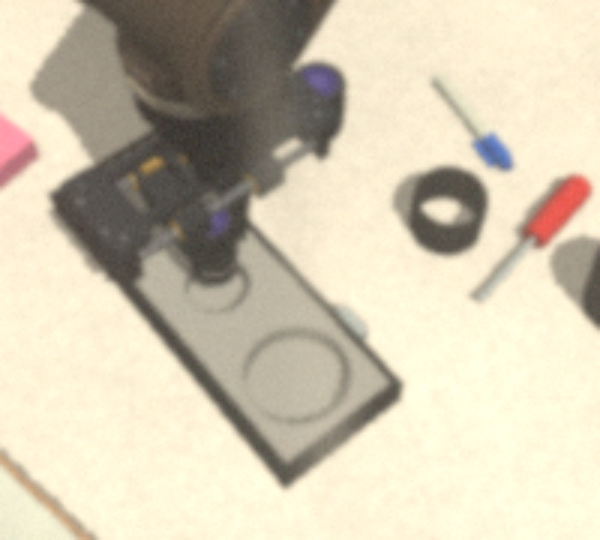

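The picture shows the slim lens held upright just above the small cut-out (crop about (215,285)). Lowering it about 39 mm.

Request:
{"method": "step_arm", "body": {"increments": [{"slide": [0,0,0.01],"roll": 0},{"slide": [0,0,0.02],"roll": 0},{"slide": [0,0,0.028],"roll": 0},{"slide": [0,0,0.033],"roll": 0},{"slide": [0,0,0.036],"roll": 0}]}}

```text
t: 5.28
eef_pos: [623.9, -12.4, 50.2]
tcp_rot: [-3.141, 0.0, 1.386]
ft_force: [0.5, -0.5, -2.5]
opening: 0.371
grip_force: 30.0
```

Request:
{"method": "step_arm", "body": {"increments": [{"slide": [0,0,0.001],"roll": 0},{"slide": [0,0,0.002],"roll": 0},{"slide": [0,0,0.003],"roll": 0},{"slide": [0,0,0.003],"roll": 0}]}}

```text
t: 5.78
eef_pos: [623.9, -12.4, 47.7]
tcp_rot: [3.141, 0.0, 1.386]
ft_force: [0.2, 0.1, -2.2]
opening: 0.371
grip_force: 30.0
```

Request:
{"method": "step_arm", "body": {"increments": [{"slide": [0,0,0.001],"roll": 0},{"slide": [0,0,0.0015],"roll": 0},{"slide": [0,0,0.0015],"roll": 0}]}}

```text
t: 6.15
eef_pos: [624.1, -12.4, 46.8]
tcp_rot: [3.141, 0.0, 1.386]
ft_force: [-1.7, 0.6, 4.8]
opening: 0.373
grip_force: 30.0
```

Contact with the floor (force went from -2 to +5 N). Releasing and rising.

Request:
{"method": "step_arm", "body": {"increments": [{"slide": [0,0,0],"roll": 0},{"slide": [0,0,0],"roll": 0},{"slide": [0,0,0],"roll": 0},{"slide": [0,0,-0.01],"roll": 0},{"slide": [0,0,-0.03],"roll": 0}], "fingers": 0.65}}

```text
t: 6.78
eef_pos: [623.6, -12.4, 76.4]
tcp_rot: [-3.14, 0.0, 1.386]
ft_force: [-0.1, -0.6, 0.7]
opening: 0.652
grip_force: 0.0
```

Request:
{"method": "step_arm", "body": {"increments": [{"slide": [0,0,-0.05],"roll": 0},{"slide": [0,0,-0.085],"roll": 0}], "fingers": 0.8}}

```text
t: 7.02
eef_pos: [624.2, -12.4, 163.8]
tcp_rot: [3.14, -0.0, 1.386]
ft_force: [-0.7, -0.5, 1.0]
opening: 0.785
grip_force: 0.0
```

```bash
python3 go.py 435.6 -68.6 130
```

```text
t 7.03 pos [624.2 -12.4 163.8] rot [ 3.14  -0.     1.386] slide [-0.0899 -0.1751  0.0338] roll -0.0 rows>= 3.1948405831259485
```

Request:
{"method": "step_arm", "body": {"increments": [{"slide": [-0.02,-0.04,0.01],"roll": 0},{"slide": [-0.045,-0.088,0.02],"roll": 0},{"slide": [-0.07,-0.136,0.03],"roll": 0},{"slide": [-0.09,-0.175,0.034],"roll": 0},{"slide": [-0.09,-0.175,0.034],"roll": 0}], "fingers": 0.85}}

```text
t: 7.65
eef_pos: [433.2, -69.0, 127.7]
tcp_rot: [-3.141, 0.0, 1.384]
ft_force: [0.2, 0.4, 0.6]
opening: 0.85
grip_force: 0.0
```

```bash
python3 go.py 435.6 -68.6 32; python3 - <<'E'
from cell import imaging
import cv2,numpy as np
r=imaging.read_camera("top"); np.savez("top1.npz",**r)
cv2.imwrite("pics/t1.png",cv2.resize(np.clip(r["color"][120:290,220:440]*1.7,0,255).astype(np.uint8),None,fx=3,fy=3)[:,:,::-1])
E
```

```text
t 7.65 pos [433.2 -69.  127.7] rot [-3.141  0.     1.384] slide [0.0008 0.0023 0.0957] roll -0.002 rows>= 1.531863790775958
```

View pics/t1.png

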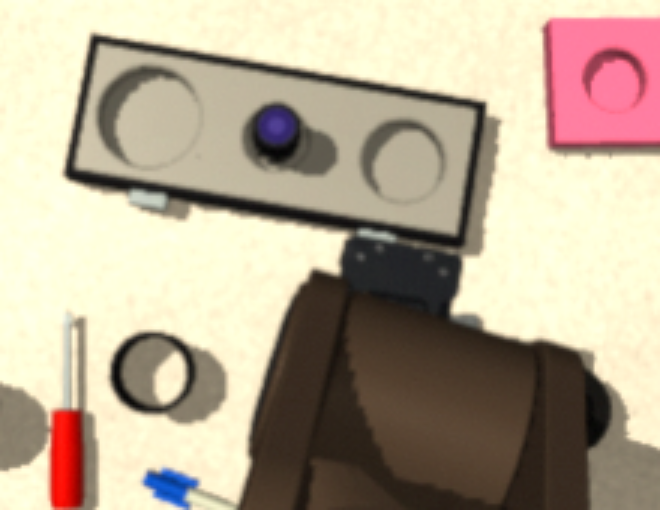

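The slim lens stands upright in the small cut-out (crop (277,130)), and the wide and mid cut-outs are free. Descending on the mid lens.

Request:
{"method": "step_arm", "body": {"increments": [{"slide": [0.001,0.002,0.03],"roll": 0},{"slide": [0.001,0.002,0.06],"roll": 0},{"slide": [0.001,0.002,0.08],"roll": 0},{"slide": [0.001,0.002,0.096],"roll": 0},{"slide": [0.001,0.002,0.096],"roll": 0}]}}

```text
t: 8.32
eef_pos: [438.3, -67.9, 30.5]
tcp_rot: [-3.141, -0.0, 1.386]
ft_force: [0.3, 0.3, 0.1]
opening: 0.848
grip_force: 0.0
```

Request:
{"method": "step_arm", "body": {"increments": [{"slide": [0,0,0],"roll": 0},{"slide": [0,0,0],"roll": 0},{"slide": [0,0,0],"roll": 0},{"slide": [0,0,0],"roll": 0},{"slide": [0,0,0],"roll": 0}], "fingers": 0}}

```text
t: 8.95
eef_pos: [436.9, -67.9, 31.4]
tcp_rot: [-3.141, -0.0, 1.386]
ft_force: [-3.4, 1.1, 7.6]
opening: 0.524
grip_force: 30.0
```

Request:
{"method": "step_arm", "body": {"increments": [{"slide": [0,0,-0.015],"roll": 0},{"slide": [0,0,-0.035],"roll": 0},{"slide": [0,0,-0.06],"roll": 0},{"slide": [0,0,-0.085],"roll": 0},{"slide": [0,0,-0.1],"roll": 0}]}}

```text
t: 9.57
eef_pos: [437.6, -68.1, 132.2]
tcp_rot: [3.14, 0.0, 1.386]
ft_force: [-0.1, -0.3, -4.0]
opening: 0.521
grip_force: 30.0
```

```bash
python3 go.py 606 -110 131
```

```text
t 9.57 pos [437.6 -68.1 132.2] rot [3.14  0.    1.386] slide [-0.0102  0.1733  0.0012] roll -0.0 rows>= 2.7769113686895843
```

Request:
{"method": "step_arm", "body": {"increments": [{"slide": [-0.001,0.025,0],"roll": 0},{"slide": [-0.004,0.065,0],"roll": 0},{"slide": [-0.006,0.11,0],"roll": 0},{"slide": [-0.009,0.15,0],"roll": 0},{"slide": [-0.01,0.173,0],"roll": 0}]}}

```text
t: 10.2
eef_pos: [607.0, -110.1, 130.5]
tcp_rot: [-3.141, 0.0, 1.386]
ft_force: [0.5, 0.2, -4.0]
opening: 0.522
grip_force: 30.0
```

Request:
{"method": "step_arm", "body": {"increments": [{"slide": [0,0,0.02],"roll": 0},{"slide": [0,0,0.045],"roll": 0},{"slide": [0,0,0.055],"roll": 0},{"slide": [0,0,0.055],"roll": 0}]}}

```text
t: 10.7
eef_pos: [605.5, -109.7, 75.7]
tcp_rot: [-3.14, -0.0, 1.386]
ft_force: [-0.4, 0.3, -3.4]
opening: 0.518
grip_force: 30.0
```

```bash
python3 go.py 606 -110 42; python3 - <<'E'
from cell import imaging
import cv2,numpy as np
r=imaging.read_camera("scene")
cv2.imwrite("pics/s2.png",cv2.resize(np.clip(r["color"][130:310,220:420]*1.7,0,255).astype(np.uint8),None,fx=3,fy=3)[:,:,::-1])
E
```

```text
t 10.7 pos [ 605.5 -109.7   75.7] rot [-3.14  -0.     1.386] slide [-0.0002  0.0006  0.0337] roll -0.0 rows>= 0.5394275892719846
```

View pics/s2.png

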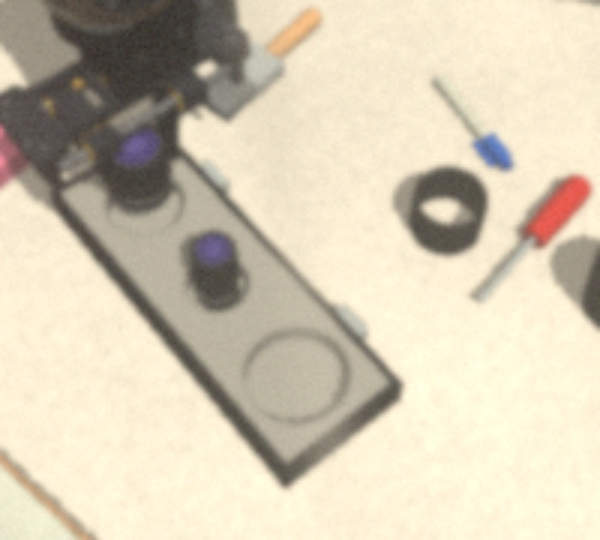

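The mid lens is held upright above the mid cut-out (crop (145,205)), and the slim one is seated at (215,270). Lowering.

Request:
{"method": "step_arm", "body": {"increments": [{"slide": [0,0,0.01],"roll": 0},{"slide": [0,0,0.02],"roll": 0},{"slide": [0,0,0.027],"roll": 0},{"slide": [0,0,0.031],"roll": 0},{"slide": [0,0,0.032],"roll": 0}]}}

```text
t: 11.38
eef_pos: [605.6, -109.7, 43.8]
tcp_rot: [-3.141, 0.0, 1.386]
ft_force: [0.6, -0.0, -3.5]
opening: 0.521
grip_force: 30.0
```

Request:
{"method": "step_arm", "body": {"increments": [{"slide": [0,0,0.001],"roll": 0},{"slide": [0,0,0.002],"roll": 0},{"slide": [0,0,0.0025],"roll": 0},{"slide": [0,0,0.0025],"roll": 0}]}}

```text
t: 11.88
eef_pos: [605.7, -109.7, 41.7]
tcp_rot: [3.141, 0.0, 1.386]
ft_force: [-0.3, 0.5, -3.3]
opening: 0.522
grip_force: 30.0
```

Request:
{"method": "step_arm", "body": {"increments": [{"slide": [0,0,0.0007],"roll": 0},{"slide": [0,0,0.0014],"roll": 0},{"slide": [0,0,0.0014],"roll": 0}]}}

```text
t: 12.25
eef_pos: [605.8, -109.7, 41.4]
tcp_rot: [3.141, 0.0, 1.386]
ft_force: [-2.8, 0.7, 9.9]
opening: 0.523
grip_force: 30.0
```

Seated. Releasing and rising.

Request:
{"method": "step_arm", "body": {"increments": [{"slide": [0,0,0],"roll": 0},{"slide": [0,0,0],"roll": 0},{"slide": [0,0,0],"roll": 0},{"slide": [0,0,-0.01],"roll": 0},{"slide": [0,0,-0.03],"roll": 0}], "fingers": 0.75}}

```text
t: 12.88
eef_pos: [605.4, -109.6, 70.5]
tcp_rot: [-3.14, -0.0, 1.386]
ft_force: [0.7, 0.1, -0.5]
opening: 0.748
grip_force: 0.0
```

Request:
{"method": "step_arm", "body": {"increments": [{"slide": [0,0,-0.05],"roll": 0},{"slide": [0,0,-0.095],"roll": 0},{"slide": [0,0,-0.095],"roll": 0}], "fingers": 0.95}}

```text
t: 13.25
eef_pos: [607.1, -110.0, 169.4]
tcp_rot: [3.135, 0.001, 1.386]
ft_force: [0.6, -0.0, -0.6]
opening: 0.94
grip_force: 0.0
```

```bash
python3 go.py 532.7 368.6 130
```

```text
t 13.25 pos [ 607.1 -110.   169.4] rot [3.135e+00 1.000e-03 1.386e+00] slide [ 0.4568 -0.1611  0.0394] roll -0.0 rows>= 7.775736915644003
```

Request:
{"method": "step_arm", "body": {"increments": [{"slide": [0.04,-0.014,0.0],"roll": 0},{"slide": [0.09,-0.032,0.0],"roll": 0},{"slide": [0.14,-0.049,0.0],"roll": 0},{"slide": [0.19,-0.067,0.0],"roll": 0},{"slide": [0.24,-0.085,0.0],"roll": 0}]}}

```text
t: 13.88
eef_pos: [565.5, 143.4, 164.6]
tcp_rot: [-3.141, 0.0, 1.386]
ft_force: [0.4, -0.3, -0.3]
opening: 0.951
grip_force: 0.0
```

Request:
{"method": "step_arm", "body": {"increments": [{"slide": [0.05,-0.0175,0.0],"roll": 0},{"slide": [0.1,-0.035,0.01],"roll": 0},{"slide": [0.15,-0.053,0.02],"roll": 0},{"slide": [0.19,-0.067,0.03],"roll": 0},{"slide": [0.2168,-0.0761,0.035],"roll": 0}]}}

```text
t: 14.5
eef_pos: [530.2, 370.6, 128.8]
tcp_rot: [-3.14, 0.001, 1.387]
ft_force: [0.6, 0.0, 0.3]
opening: 0.949
grip_force: 0.0
```

Request:
{"method": "step_arm", "body": {"increments": [{"slide": [0,0,0.0],"roll": 0},{"slide": [0,0,0.0],"roll": 0}]}}

```text
t: 14.75
eef_pos: [531.3, 368.2, 129.8]
tcp_rot: [-3.141, 0.001, 1.386]
ft_force: [0.6, -0.8, -0.1]
opening: 0.947
grip_force: 0.0
```

```bash
python3 go.py 532.7 368.6 26; python3 - <<'E'
from cell import imaging
import cv2,numpy as np
r=imaging.read_camera("top"); np.savez("top2.npz",**r)
cv2.imwrite("pics/t2.png",cv2.resize(np.clip(r["color"][110:300,90:450]*1.7,0,255).astype(np.uint8),None,fx=2.2,fy=2.2)[:,:,::-1])
E
```

```text
t 14.75 pos [531.3 368.2 129.8] rot [-3.141e+00  1.000e-03  1.386e+00] slide [0.0006 0.0013 0.1038] roll -0.0 rows>= 1.661571289875916
```

View pics/t2.png

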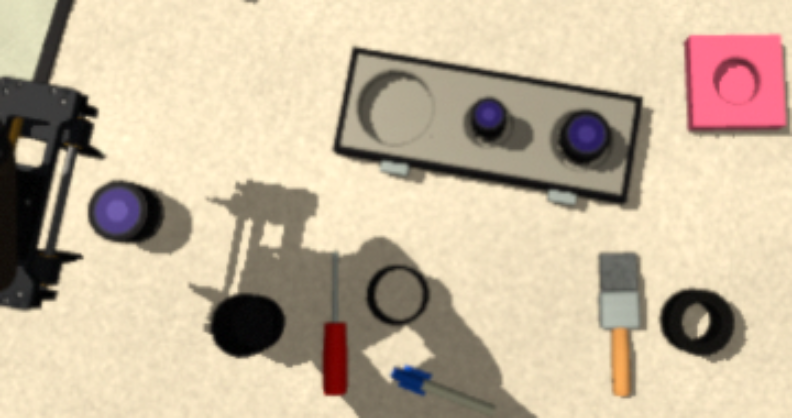

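Both placed lenses sit upright in their cut-outs (crop (489,115) and (585,135)), and the look-alikes haven't moved. Descending on the wide lens at crop (120,210).

Request:
{"method": "step_arm", "body": {"increments": [{"slide": [0.0005,0.0013,0.03],"roll": 0},{"slide": [0.0005,0.0013,0.06],"roll": 0},{"slide": [0.0005,0.0013,0.085],"roll": 0},{"slide": [0.0005,0.0013,0.105],"roll": 0},{"slide": [0.0005,0.0013,0.105],"roll": 0}]}}

```text
t: 15.42
eef_pos: [532.5, 368.3, 24.1]
tcp_rot: [-3.14, 0.001, 1.385]
ft_force: [0.7, -0.9, -0.2]
opening: 0.95
grip_force: 0.0
```

Request:
{"method": "step_arm", "body": {"increments": [{"slide": [0,0,0],"roll": 0},{"slide": [0,0,0],"roll": 0},{"slide": [0,0,0],"roll": 0},{"slide": [0,0,0],"roll": 0},{"slide": [0,0,0],"roll": 0}], "fingers": 0}}

```text
t: 16.05
eef_pos: [532.8, 369.3, 25.8]
tcp_rot: [3.141, -0.0, 1.386]
ft_force: [-1.7, -0.5, 5.4]
opening: 0.67
grip_force: 30.0
```

Request:
{"method": "step_arm", "body": {"increments": [{"slide": [0,0,-0.015],"roll": 0},{"slide": [0,0,-0.035],"roll": 0},{"slide": [0,0,-0.06],"roll": 0},{"slide": [0,0,-0.085],"roll": 0},{"slide": [0,0,-0.1],"roll": 0}]}}

```text
t: 16.68
eef_pos: [533.1, 369.4, 127.5]
tcp_rot: [3.14, -0.001, 1.386]
ft_force: [-1.1, -0.5, -4.2]
opening: 0.673
grip_force: 30.0
```

```bash
python3 go.py 642.2 85.5 125
```

```text
t 16.68 pos [533.1 369.4 127.5] rot [ 3.140e+00 -1.000e-03  1.386e+00] slide [-0.259   0.1594  0.0025] roll -0.0 rows>= 4.866055796711481
```

Request:
{"method": "step_arm", "body": {"increments": [{"slide": [-0.02,0.012,0],"roll": 0},{"slide": [-0.055,0.034,0],"roll": 0},{"slide": [-0.09,0.055,0],"roll": 0},{"slide": [-0.125,0.077,0],"roll": 0},{"slide": [-0.16,0.098,0],"roll": 0}]}}

```text
t: 17.3
eef_pos: [599.8, 191.4, 124.5]
tcp_rot: [-3.14, 0.001, 1.385]
ft_force: [0.4, 1.0, -2.7]
opening: 0.666
grip_force: 30.0
```

Request:
{"method": "step_arm", "body": {"increments": [{"slide": [-0.035,0.0215,0],"roll": 0},{"slide": [-0.07,0.043,0],"roll": 0},{"slide": [-0.09,0.056,0],"roll": 0},{"slide": [-0.099,0.0614,0],"roll": 0},{"slide": [-0.099,0.0614,0],"roll": 0}]}}

```text
t: 17.92
eef_pos: [641.6, 85.2, 125.0]
tcp_rot: [-3.141, 0.0, 1.385]
ft_force: [0.1, -0.6, -2.4]
opening: 0.668
grip_force: 30.0
```

Request:
{"method": "step_arm", "body": {"increments": [{"slide": [0,0,0.02],"roll": 0},{"slide": [0,0,0.045],"roll": 0},{"slide": [0,0,0.055],"roll": 0},{"slide": [0,0,0.055],"roll": 0}]}}

```text
t: 18.42
eef_pos: [641.5, 86.1, 69.9]
tcp_rot: [-3.141, 0.0, 1.387]
ft_force: [-0.3, -0.4, -1.7]
opening: 0.669
grip_force: 30.0
```

```bash
python3 go.py 642.2 85.5 36; python3 - <<'E'
from cell import imaging
import cv2,numpy as np
r=imaging.read_camera("scene")
cv2.imwrite("pics/s3.png",cv2.resize(np.clip(r["color"][130:310,220:420]*1.7,0,255).astype(np.uint8),None,fx=3,fy=3)[:,:,::-1])
E
```

```text
t 18.43 pos [641.5  86.1  69.9] rot [-3.141  0.     1.387] slide [-0.0004  0.0008  0.0339] roll 0.001 rows>= 0.5428284284670263
```

View pics/s3.png

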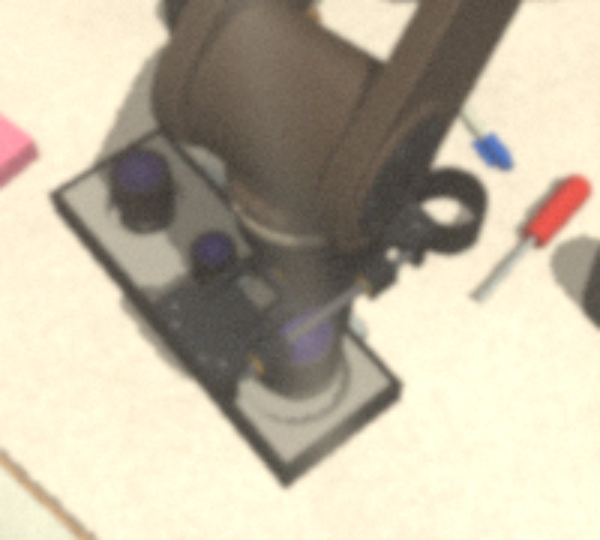

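The wide lens hangs upright over the wide cut-out (crop (305,375)) and clears its neighbours. Lowering.

Request:
{"method": "step_arm", "body": {"increments": [{"slide": [0,0,0.01],"roll": 0},{"slide": [0,0,0.02],"roll": 0},{"slide": [0,0,0.027],"roll": 0},{"slide": [0,0,0.031],"roll": 0},{"slide": [0,0,0.032],"roll": 0}]}}

```text
t: 19.1
eef_pos: [641.8, 85.3, 37.9]
tcp_rot: [-3.141, 0.0, 1.386]
ft_force: [0.1, 0.5, -2.2]
opening: 0.671
grip_force: 30.0
```

Request:
{"method": "step_arm", "body": {"increments": [{"slide": [0,0,0.001],"roll": 0},{"slide": [0,0,0.002],"roll": 0},{"slide": [0,0,0.002],"roll": 0}]}}

```text
t: 19.48
eef_pos: [641.8, 85.3, 36.3]
tcp_rot: [3.141, 0.0, 1.386]
ft_force: [-0.1, 0.4, -2.7]
opening: 0.669
grip_force: 30.0
```

Request:
{"method": "step_arm", "body": {"increments": [{"slide": [0,0,0.0007],"roll": 0},{"slide": [0,0,0.0014],"roll": 0},{"slide": [0,0,0.0014],"roll": 0}]}}

```text
t: 19.85
eef_pos: [641.9, 85.3, 35.8]
tcp_rot: [3.141, -0.0, 1.386]
ft_force: [-3.1, -0.7, 6.8]
opening: 0.668
grip_force: 30.0
```

Seated. Releasing, rising and backing away so the top camera can see.

Request:
{"method": "step_arm", "body": {"increments": [{"slide": [0,0,0],"roll": 0},{"slide": [0,0,0],"roll": 0},{"slide": [0,0,0],"roll": 0},{"slide": [0,0,-0.01],"roll": 0},{"slide": [0,0,-0.03],"roll": 0}], "fingers": 0.9}}

```text
t: 20.48
eef_pos: [641.6, 85.3, 65.4]
tcp_rot: [-3.141, 0.0, 1.386]
ft_force: [0.2, 0.8, 0.3]
opening: 0.903
grip_force: 0.0
```

Request:
{"method": "step_arm", "body": {"increments": [{"slide": [0,0,-0.05],"roll": 0},{"slide": [0,0,-0.1],"roll": 0},{"slide": [0,0,-0.13],"roll": 0}]}}

```text
t: 20.85
eef_pos: [642.2, 85.3, 199.3]
tcp_rot: [3.137, -0.001, 1.386]
ft_force: [0.4, 0.9, -1.0]
opening: 0.897
grip_force: 0.0
```

Request:
{"method": "step_arm", "body": {"increments": [{"slide": [0.05,0,0],"roll": 0},{"slide": [0.1,0,0],"roll": 0},{"slide": [0.15,0,0],"roll": 0},{"slide": [0.2,0,0],"roll": 0},{"slide": [0.24,0,0],"roll": 0}]}}

```text
t: 21.48
eef_pos: [685.9, 323.3, 196.6]
tcp_rot: [3.14, -0.001, 1.387]
ft_force: [0.5, -0.4, 0.4]
opening: 0.902
grip_force: 0.0
```

```bash
cat > chk.py <<'E'
from cell import imaging
from h import *
for n in("top","scene"):
    r=imaging.read_camera(n); np.savez(n+"9.npz",**r); c=cloud(r).reshape(-1,3)
    for k,x,y,h in(("wide",642.2,85.5,60),("slim",624,-12.5,80),("mid",606,-110,70)):
        w=c[(np.hypot(c[:,0]-x,c[:,1]-y)<50)&(c[:,2]>42)]; zt=np.percentile(w[:,2],90) if len(w) else 0; tp=w[w[:,2]>zt-5]
        print(n,k,"top z",round(zt,1),"want",h,"off",((tp.max(0)+tp.min(0))/2-[x,y,0])[:2].round(1))
    if n=="top": cv2.imwrite("pics/t9.png",cv2.resize(np.clip(r["color"][110:300,90:450]*1.7,0,255).astype(np.uint8),None,fx=2.2,fy=2.2)[:,:,::-1])
E
python3 chk.py
```

```text
top wide top z 63.6 want 60 off [-1.9 -1. ]
top slim top z 83.0 want 80 off [-2.  -1.7]
top mid top z 73.2 want 70 off [-1.7  0.4]
scene wide top z 63.6 want 60 off [-0.  -0.6]
scene slim top z 83.3 want 80 off [ 1.3 -0.2]
scene mid top z 73.8 want 70 off [ 1.  -0.8]
```

View pics/t9.png

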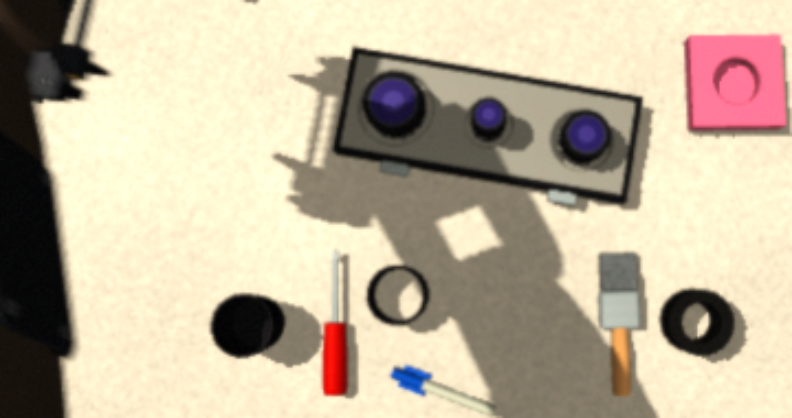

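All three lenses stand centred in their cut-outs (crop (395,103), (489,115), (585,135)). Their tops read 3 mm high, the same bias as before picking, so they are fully down. The cup, hood and tape are where they were. Handing in.

```bash
python3 -c "
from cell import env; print(env.job_done())"
```

```text
the job is handed in; nothing more can be done
None
```

I set all three lenses upright and fully down in their matching cut-outs, left the cup, hood and tape where they stood, and handed the job in at about 21.5 s; no verdict came back.

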